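Hold the portafilter level over the knock box

ROBOT

A 6-joint arm with a two-finger parallel gripper is mounted at the origin on the work surface. World frame = base frame: x ahead of the robot, y to its left, z up, the work surface at z = 0. Lengths are in m, angles in rad, forces in N, time in s.
With the tool pointing down it reaches from about 0.275 to 0.85 m from the base axis. Payload 5.2 kg.
Tool frame: the origin (TCP) lies at the very end of the fingers, on their centre line; the grasp point (between the pads) lies 19 mm behind it; z points along the fingers, y is the line along which they close (so a half turn about z gives the same grasp; the last joint's range is limited). The gripper opens to 85 mm and grips with 20 to 120 N. Pads are 22 mm wide; open, the fingers measure 114 mm over their backs; the gripper's body (76 mm by 85 mm) begins 54 mm behind the grasp point. The pads swing forward as they close: fully open they stand 13 mm farther back than shut.
Start: joints at [-1.445, 0.259, 1.535, -0, 1.348, -0.203], TCP at [0.178, -0.521, 0.231] pointing down, gripper open.
Joint ranges: [-3.14, 3.14], [-0.91, 2.08], [0.19, 2.58], [-1.22, 4.36], [0.22, 2.71], [-3.12, 3.12]. Speed limits (rad/s): [2.57, 2.57, 3.14, 3.14, 3.14, 3.14].

INTERFACE

Orientations are given as a unit quaternion [x, y, z, w].
In Python, from plant import * gives the robot as it stands.
- The arm moves only by the shell command python3 -m jog 'ROWS' [FORCE]. ROWS is JSON, a list of rows, each an object of numbers: "dx", "dy", "dz": the shift along the tool's x, y, z in m; "twist": the turn about the tool's z in rad; "claw": the opening, from -1 (shut) to 1 (fully open). A call has exactly 8 rows; each row is the pose to reach, as a shift and turn from the pose commanded when the call began, along the tool's axes at that moment; what a row does not reach only later rows make up. A row lasts 1/8 s, in which the tool goes at most 62.5 mm and 10.7 degrees, less where a joint would pass 70% of its speed; a pose out of reach is approached as far as the arm can. A call with a gripper value outside its range is refused whole. The fingers move at their own pace and stop on an object; FORCE is the grip in N (left out, the last holds). Time passes only in rows, so rows that repeat a pose let the fingers close, or fill a call up. It gives the time, the measured TCP pose, the force, the opening and the grip force at its end, in the units of the state.
- read_state(): the state, without advancing time (a new reading comes with each control period).
- camera(name): name is "scene" or "top"; returns (picture, depth): 480x640x3 uint8, red, green, blue; 480x640 float32, m along the optical axis (not along the pixel's ray), 0 where there is no reading.
- get_calibration(name): a dict with "camera_matrix" (3x3 intrinsics, pixels), "k1" (the pictures are not rectified: a ray, as slopes to the right and down, at radius r is drawn at 1 + k1 r^2 times it, then the intrinsics apply), "R" (3x3) and "t" (3): a world point X has camera coordinates R X + t. Camera axes: x right, y down, z forward; pixel columns grow to the right and rows downward; lengths in m; the calibration is good to about 2 mm. A picture is of the moment at which its call begins. get_calibration takes no time and is no camera call.
- finish_job(): hands the job in; it is judged then, once.
The state is a dict: "time": time; "joint_positions": joint angles; "qvel": joint speeds; "effort": joint torques, N m; "eef_pos": TCP position; "ee_rot": TCP orientation; "force": force on the tool from outside, world axes, zero at the start; "ft_torque": the same for the moment, N m; "opening": opening from 0.0 (shut) to 1.0 (fully open); "gripper_force": force on a finger pad.
Only numpy, scipy, OpenCV 4.12 (cv2) and the standard library are available. Lean on these libraries where they do the work, as an engineer would, in place of code of your own. Each camera call takes 0.05 s, during which the arm holds its last target. There are 200 camera calls.

TASK

The dosed portafilter lying on the counter needs its rim brushed clean before the shot. Pick it up at its balance point on the bare metal neck (not by the black handle), keep it level all the way so no coffee spills, and hold it level and still with the basket centred about 4 cm above the mouth of the knock box and its handle out over the notch in the box's rim, without touching the box or shifting anything else on the counter. Do not put it down: finish while still holding it there, so that I can brush it off into the box.

Things in the scene. Friction and masses are not known exactly. Their poses are not given: they have to be found in the camera images.
- portafilter_balance (a point): Point where the portafilter balances: centre of its bare steel neck, 26 mm above the counter at the start. The neck is a straight bar, flat sides, 18 mm wide (y), 16 mm high, free from 22 mm ahead of the point (basket) to 25 mm behind it (handle). x points from handle to basket, y sideways, z up; it lies level at the start.
- basket_underside (a point): Centre of the portafilter basket's flat underside: 56 mm ahead of (+x) and 26 mm below the balance point. Same axes as portafilter_balance.
- handle_end (a point): In the far end of the black handle (25 mm thick), 140 mm behind (-x) and 13 mm below the balance point. Same axes.
- portafilter: Loose espresso filter holder, 0.45 to 0.7 kg, 243 mm long: steel basket (round, 68 mm across (74 at its flange), 36 mm high, closed on top by a metal mesh disc; an ear each side, 90 mm over both), bare neck, black handle. At the start it rests on the basket's flat underside and the handle's end. Origin 26 mm below the balance point; axes as there.
- knock_box: Round open steel tub, 136 mm across, 110 mm high, with a rubber knock bar (23 mm thick, top 104 mm above the counter) across its middle along y. A notch 68 mm wide is cut 28 mm down into the rim on the -x side, where the handle goes. Heavy, does not move. Origin: centre of its underside; x points from the notch to the far side, z up.
- knock_box_mouth (a point): Centre of the knock box's mouth, level with its rim, 110 mm above the counter. Axes as knock_box: the notch is on the -x side.
- tamper: Coffee tamper standing upright, steel foot 58 mm across, dark wooden knob, 85 mm high; a bystander between the portafilter and the knock box. Origin: centre of its underside.
- milk_jug: Small steel milk jug with a handle, 88 mm across, 92 mm high; a bystander. Origin: centre of its underside.
- espresso_cup: White espresso cup on its saucer, 120 mm across, 64 mm high; a bystander. Origin: centre of its underside.
- coffee_brush: Brush, 170 mm long, lying on the counter; a bystander. Origin: its middle, on the counter.

How it is judged:
By the outcome, as a careful person would: the job done as asked, in the order asked, and still so for the second after the job is handed in, while the arm keeps its last pose, push and grip.
It also fails if it takes over 51 s, if anything falls off the work surface, if the arm or the gripper's body presses on something with over 40 N, if the wrist force passes 120 N, or if a joint passes its speed limit or range.

## Working session

There is one attempt and no reset: what is moved stays moved. The work goes in short steps, Python scripts to look and compute and a shell command to move; the robot and the scene stay as the last step left them, time stands still between calls to the robot, and variables do not carry over. Pictures are saved under pics/ and viewed, at most 10 in all, crops included, and the job is handed in when it is done.

```bash
mkdir -p pics; ls
cat > h.py <<'E'
from plant import *
import numpy as np, cv2
def save(name,f):
    im,d=camera(name); np.savez('pics/'+f+'.npz',im=im,d=d); cv2.imwrite('pics/'+f+'.png',im[:,:,::-1]); return im,d
def ray(name,uv):
    c=get_calibration(name);K=np.array(c['camera_matrix'],float);R=np.array(c['R']);t=np.array(c['t'])
    p=cv2.undistortPoints(np.array(uv,float).reshape(-1,1,2),K,np.array([c['k1'],0,0,0.]))[:,0]
    return -R.T@t,(np.c_[p,np.ones(len(p))])@R
def onplane(name,uv,z):
    o,d=ray(name,uv); return o+d*((z-o[2])/d[:,2])[:,None]
def cloud(name,depth,uv):
    o,d=ray(name,uv); uv=np.array(uv,int).reshape(-1,2); return o+d*depth[uv[:,1],uv[:,0]][:,None]
E
python3 - <<'E'
from h import *
save('top','t0');save('scene','s0');s=read_state();print(s)
for n in('top','scene'):
    c=get_calibration(n);print(n,c)
E
```

```text
pics
{'time': 0.1, 'joint_positions': array([-1.44477470e+00,  2.59270081e-01,  1.53597160e+00,  4.48337842e-06,
        1.34802738e+00, -2.02782170e-01]), 'qvel': array([ 2.96900374e-04, -7.46983389e-04, -2.35403936e-03, -5.09173949e-04,
       -6.25422184e-05, -2.55033888e-03]), 'effort': array([ 2.81788431e-03, -4.46969175e+01, -2.91247827e+01, -9.82702636e-05,
        6.33149320e-03, -4.58399569e-06]), 'eef_pos': array([ 0.17757236, -0.52003731,  0.23055868]), 'ee_rot': array([ 9.86516153e-01,  1.63661777e-01,  3.43467506e-05, -8.37499781e-04]), 'force': array([-0.49521073, -0.44043279,  0.28775126]), 'ft_torque': array([ 0.07467189, -0.00861359,  0.01235515]), 'gripper_force': 0.0, 'opening': 0.9987734671387593}
top {'camera_matrix': array([[473.96390093,   0.        , 316.54414618],
       [  0.        , 473.96390093, 245.90587344],
       [  0.        ,   0.        ,   1.        ]]), 'k1': -0.05758365014100308, 'R': array([[ 0.00376391, -0.99906578,  0.04305106],
       [-0.99679522, -0.00718852, -0.07967195],
       [ 0.079907  , -0.04261321, -0.99589105]]), 't': array([-0.08278493,  0.56638628,  0.84876327])}
scene {'camera_matrix': array([[566.26391924,   0.        , 319.62560043],
       [  0.        , 566.26391924, 241.28335244],
       [  0.        ,   0.        ,   1.        ]]), 'k1': -0.07374270856930869, 'R': array([[ 0.09779592,  0.99519951,  0.00372869],
       [ 0.61351149, -0.05733744, -0.78760146],
       [-0.78360679,  0.0793118 , -0.6161737 ]]), 't': array([-0.00529135, -0.27653319,  1.70317742])}
```

View pics/t0.png

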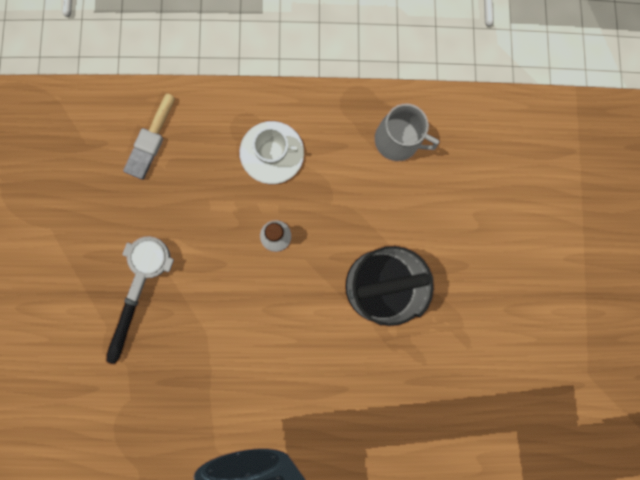

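View pics/s0.png

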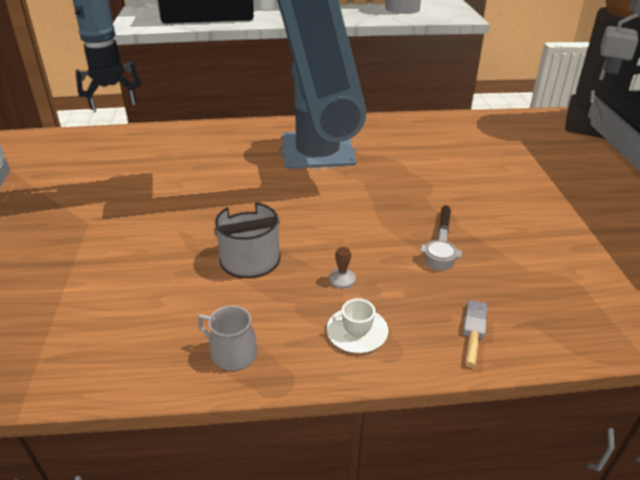

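The top view shows the portafilter basket at about (149,257), the neck at (137,288) and the handle end at (113,358). The tamper is at (275,235) and the knock box rim is centred near (390,285). In the scene view the box's notch, around (246,208), faces the robot.

```bash
cat > m.py <<'E'
from h import *
f=np.load('pics/t0.npz');im=f['im'].astype(int);d=f['d']
V,U=np.mgrid[0:480,0:640]
def pts(m): uv=np.c_[U[m],V[m]];return uv,cloud('top',d,uv)
box=lambda u0,u1,v0,v1:(U>=u0)&(U<u1)&(V>=v0)&(V<v1)
# portafilter
m=box(95,185,225,375)
uv,P=pts(m); print('counter z',np.median(P[:,2]))
hsv=cv2.cvtColor(f['im'],cv2.COLOR_RGB2HSV).astype(int)
white=m&(hsv[:,:,1]<40)&(hsv[:,:,2]>200)
n,l,st,c=cv2.connectedComponentsWithStats(white.astype(np.uint8)); i=1+np.argmax(st[1:,4]); 
_,Pw=pts(l==i); print('disc',st[i],c[i],'z',np.median(Pw[:,2]),'plane',onplane('top',c[i],.036))
black=m&(hsv[:,:,2]<60)
n,l,st,c=cv2.connectedComponentsWithStats(black.astype(np.uint8)); i=1+np.argmax(st[1:,4])
uvb,Pb=pts(l==i); pb=onplane('top',uvb,.02); mu=pb.mean(0);w=np.linalg.svd((pb-mu)[:,:2],full_matrices=False)[2][0]
s=(pb-mu)[:,:2]@w; print('handle',st[i],mu,w,'ang',np.degrees(np.arctan2(*w[::-1])),'ext',s.min(),s.max(),'z',np.percentile(Pb[:,2],[5,50,95]))
# grey metal neck
gray=box(120,155,274,305)&(hsv[:,:,1]<60)&(hsv[:,:,2]>90)
uvg,Pg=pts(gray);pg=onplane('top',uvg,.034);print('neck z',np.median(Pg[:,2]),pg.mean(0))
# box rim
m=box(330,450,230,340);uv,P=pts(m);k=(P[:,2]>.104)&(P[:,2]<.118)
Q=P[k]
from scipy.optimize import least_squares
g0=np.r_[Q[:,:2].mean(0)]
for it in range(6):
    r=np.hypot(*(Q[:,:2]-g0).T);sel=(r>.058)&(r<.078)
    g0=least_squares(lambda g:np.hypot(*(Q[sel][:,:2]-g[:2]).T)-.066,g0,loss='soft_l1',f_scale=.002).x
print('box',g0,np.median(Q[sel][:,2]),sel.sum())
a=np.degrees(np.arctan2(*(Q[sel][:,:2]-g0).T[::-1]));print(np.histogram(a,36,(-180,180))[0])
barm=(P[:,2]>.096)&(P[:,2]<.112)&(np.hypot(*(P[:,:2]-g0).T)<.055);B=P[barm][:,:2];w=np.linalg.svd(B-B.mean(0),full_matrices=False)[2][0]
print('bar',B.mean(0),np.degrees(np.arctan2(w[1],w[0])),np.median(P[barm][:,2]))
for nm,b in dict(tamper=(255,300,215,255),cup=(235,310,115,190),jug=(370,445,95,165)).items():
    uv,P=pts(box(*b));k=P[:,2]>.02;print(nm,P[k].min(0),P[k].max(0))
o=f['im'][225:375,95:185,::-1];q=f['im'][235:335,335:445,::-1]
cv2.imwrite('pics/c.png',np.hstack([cv2.resize(o,None,fx=3.8,fy=3.8),cv2.resize(q[:,:],(418,570),interpolation=1)]))
E
python3 m.py
```

```text
counter z 0.0014747528894937245
disc [132 242  31  30 695] [147.17697842 256.5971223 ] z 0.034787818168704576 plane [[0.5443936  0.22590183 0.036     ]]
handle [107 302  31  61 694] [0.40561916 0.27518314 0.02      ] [-0.95103948  0.30906942] ang 161.99684172494514 ext -0.06263159573013743 0.0548582880143361 z [0.02032289 0.02860444 0.03590721]
neck z 0.03457331691261745 [0.49106187 0.24363217 0.034     ]
box [ 0.49444547 -0.2033346 ] 0.11232044695340038 799
[ 0  0  0  2 27 28 24 28 28 29 40 26 24 26 25 24 24 24 25 26 25 23 26 24
 24 25 27 29 30 26 27 25 24 24 10  0]
bar [ 0.49481752 -0.20290893] -78.43444562617366 0.10287279031492025
tamper [ 0.49706061 -0.04246758  0.02040229] [0.60431426 0.01403744 0.89396483]
cup [ 0.49706061 -0.04246758  0.02004779] [0.77788268 0.03810254 0.89396483]
jug [ 0.49706061 -0.29511666  0.02001501] [ 0.81910926 -0.04246758  0.89396483]
```

Those numbers hold up against each other:
- **Portafilter:** the balance point is about (0.491, 0.244), with yaw about -19°.
- **Knock box:** it is centred at (0.4945, -0.203). The bar and the gap in the rim both give a yaw of 11.6°.

I'm setting out towards the portafilter now.

```bash
python3 -m jog '[{"dx":0.02,"dy":-0.023,"twist":0.03,"claw":1},{"dx":0.053,"dy":-0.06,"twist":0.07,"claw":1},{"dx":0.09,"dy":-0.103,"twist":0.11,"claw":1},{"dx":0.128,"dy":-0.146,"twist":0.16,"claw":1},{"dx":0.166,"dy":-0.19,"twist":0.2,"claw":1},{"dx":0.204,"dy":-0.233,"twist":0.25,"claw":1},{"dx":0.242,"dy":-0.277,"twist":0.29,"claw":1},{"dx":0.272,"dy":-0.311,"twist":0.33,"claw":1}]'
cat > go.py <<'E'
import sys; from h import *
from scipy.spatial.transform import Rotation as Ro
s=read_state();R=Ro.from_quat(s['ee_rot']).as_matrix()
x,y,z,yaw=map(float,sys.argv[1:5]);t=np.array([x,y,z])
cy=np.degrees(np.arctan2(R[1,0],R[0,0]))
print('t',s['time'],'at',s['eef_pos'].round(4),'yaw',cy.round(2),'zaxis',R[:,2].round(4),'shift',(R.T@(t-s['eef_pos'])).round(4),'twist',-np.radians(yaw-cy).round(4),'F',s['force'].round(1),'q',s['joint_positions'].round(2),'grip',s['gripper_force'],s['opening'])
E
python3 go.py .491 .2437 .12 -19
```

```text
t 0.1 at [ 0.1776 -0.52    0.2306] yaw 18.84 zaxis [-2.0e-04  1.7e-03 -1.0e+00] shift [ 0.5432 -0.6214  0.1118] twist 0.6604 F [-0.5 -0.4  0.3] q [-1.44  0.26  1.54  0.    1.35 -0.2 ] grip 0.0 0.9987734671387593invalid input at $[0]: expected keys dx, dy, dz, twist, claw
```

Every row needs all five keys.

```bash
python3 -m jog '[{"dx":0.02,"dy":-0.023,"dz":0,"twist":0.03,"claw":1},{"dx":0.053,"dy":-0.06,"dz":0,"twist":0.07,"claw":1},{"dx":0.09,"dy":-0.103,"dz":0,"twist":0.11,"claw":1},{"dx":0.128,"dy":-0.146,"dz":0,"twist":0.16,"claw":1},{"dx":0.166,"dy":-0.19,"dz":0,"twist":0.2,"claw":1},{"dx":0.204,"dy":-0.233,"dz":0,"twist":0.25,"claw":1},{"dx":0.242,"dy":-0.277,"dz":0,"twist":0.29,"claw":1},{"dx":0.272,"dy":-0.311,"dz":0,"twist":0.33,"claw":1}]'
python3 go.py .491 .2437 .12 -19
```

```text
time: 1.1
eef_pos: [0.3347, -0.1361, 0.2312]
ee_rot: [1.0, -0.001, 0.0, -0.0]
force: [0.1, -0.3, -0.1]
opening: 0.999
gripper_force: 0.0
t 1.1 at [ 0.3347 -0.1361  0.2312] yaw -0.11 zaxis [ 1.e-04  3.e-04 -1.e+00] shift [ 0.1555 -0.3801  0.1113] twist 0.3296 F [ 0.1 -0.3 -0.1] q [-0.7  -0.1   1.93  0.    1.31  0.87] grip 0.0 0.9989240655642022
```

```bash
python3 -m jog '[{"dx":0.02,"dy":-0.05,"dz":0,"twist":0.04,"claw":1},{"dx":0.044,"dy":-0.107,"dz":0.01,"twist":0.09,"claw":1},{"dx":0.067,"dy":-0.164,"dz":0.03,"twist":0.14,"claw":1},{"dx":0.09,"dy":-0.22,"dz":0.05,"twist":0.19,"claw":1},{"dx":0.112,"dy":-0.275,"dz":0.075,"twist":0.24,"claw":1},{"dx":0.134,"dy":-0.328,"dz":0.1,"twist":0.29,"claw":1},{"dx":0.149,"dy":-0.366,"dz":0.11,"twist":0.32,"claw":1},{"dx":0.1555,"dy":-0.380,"dz":0.111,"twist":0.33,"claw":1}]'
python3 go.py .491 .2437 .007 -19
python3 - <<'E'
from h import *
a,_=save('top','t1');b,_=save('scene','s1')
cv2.imwrite('pics/c1.png',np.hstack([cv2.resize(a[210:370,80:240,::-1],(400,400)),cv2.resize(b[170:330,360:520,::-1],(400,400))]))
E
```

```text
time: 2.1
eef_pos: [0.49, 0.2435, 0.1186]
ee_rot: [0.987, -0.164, -0.001, 0.0]
force: [0.7, -0.8, 0.5]
opening: 0.999
gripper_force: 0.0
t 2.1 at [0.49   0.2435 0.1186] yaw -18.84 zaxis [-2.8e-03 -5.0e-04 -1.0e+00] shift [ 0.0011 -0.0006  0.1116] twist 0.0027 F [ 0.7 -0.8  0.5] q [0.26 0.36 1.69 0.   1.09 2.16] grip 0.0 0.999182272028337
```

View pics/c1.png

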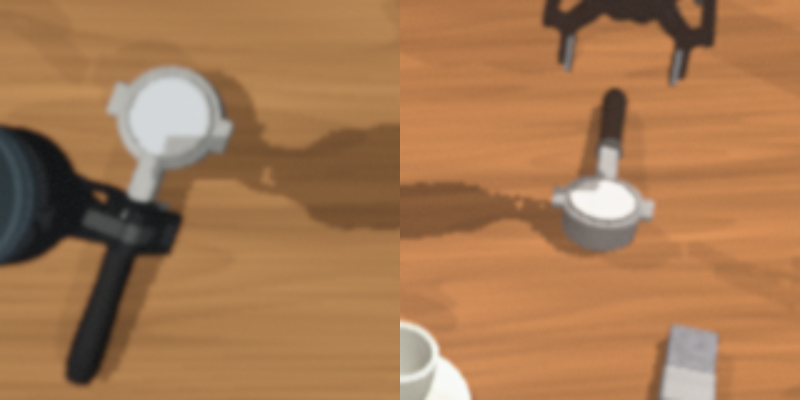

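The gripper stands over the neck and straddles it. The basket centre is at about (148,256.4) in the top picture and (441,251) in the scene picture. I'll cross-check the basket, neck and handle in both views.

Run:
```python
from h import *
print('basket top',onplane('top',[148,256.4],.036),'scene',onplane('scene',[440.8,250.8],.036))
f=np.load('pics/s0.npz');hsv=cv2.cvtColor(f['im'],cv2.COLOR_RGB2HSV).astype(int);V,U=np.mgrid[0:480,0:640]
roi=(U>425)&(U<460)&(V>200)&(V<262)
for nm,m,z in(('disc',roi&(hsv[...,1]<40)&(hsv[...,2]>200),.036),('handle',roi&(hsv[...,2]<70)&(V<235),.023),('neck',roi&(hsv[...,1]<70)&(hsv[...,2]>80)&(V>224)&(V<238),.030)):
    uv=np.c_[U[m],V[m]];p=onplane('scene',uv,z);print(nm,len(uv),uv.mean(0),p.mean(0),end=' ')
    w=np.linalg.svd((p-p.mean(0))[:,:2],full_matrices=False)[2][0];print(np.degrees(np.arctan2(w[1],w[0])))
# neck in top: row-wise edge centres
f=np.load('pics/t0.npz');hsv=cv2.cvtColor(f['im'],cv2.COLOR_RGB2HSV).astype(int)
for v in range(278,302,3):
    m=(hsv[v,115:160,1]<75)&(hsv[v,115:160,2]>80);u=np.where(m)[0]+115
    if len(u):print(v,u.min(),u.max(),onplane('top',[(u.min()+u.max())/2,v],.034)[0].round(4))
```

```text
basket top [[0.54475956 0.22443046 0.036     ]] scene [[0.552674   0.22395424 0.036     ]]
disc 300 [440.6        249.19666667] [0.5469044 0.2250451 0.036    ] 72.41162103834913
handle 122 [444.46721311 215.76229508] [0.40293018 0.2758913  0.023     ] -20.50944263792131
neck 102 [442.96078431 231.43137255] [0.47470339 0.25125926 0.03      ] -21.7994041259769
278 134 146 [0.5059 0.2383 0.034 ]
281 133 144 [0.5005 0.2408 0.034 ]
284 131 143 [0.4951 0.2434 0.034 ]
287 130 142 [0.4897 0.245  0.034 ]
290 129 140 [0.4843 0.2475 0.034 ]
293 128 140 [0.4789 0.2483 0.034 ]
296 127 138 [0.4735 0.2508 0.034 ]
299 125 137 [0.4682 0.2533 0.034 ]
```

The two views agree to a couple of mm. They give a balance point of about (0.4925, 0.244) and a yaw of about -20°. Descending.

```bash
python3 -m jog '[{"dx":0.002,"dy":-0.001,"dz":0.015,"twist":0.02,"claw":1},{"dx":0.002,"dy":-0.001,"dz":0.04,"twist":0.02,"claw":1},{"dx":0.002,"dy":-0.001,"dz":0.065,"twist":0.02,"claw":1},{"dx":0.002,"dy":-0.001,"dz":0.085,"twist":0.02,"claw":1},{"dx":0.002,"dy":-0.001,"dz":0.1,"twist":0.02,"claw":1},{"dx":0.002,"dy":-0.001,"dz":0.108,"twist":0.02,"claw":1},{"dx":0.002,"dy":-0.001,"dz":0.111,"twist":0.02,"claw":1},{"dx":0.002,"dy":-0.001,"dz":0.111,"twist":0.02,"claw":1}]' 80
python3 go.py .4925 .2439 .007 -20
python3 - <<'E'
from h import *
a,_=save('top','t2');b,_=save('scene','s2')
cv2.imwrite('pics/c2.png',np.hstack([cv2.resize(a[210:370,80:240,::-1],(400,400)),cv2.resize(b[170:330,360:520,::-1],(400,400))]))
E
```

```text
time: 3.2
eef_pos: [0.4931, 0.2417, 0.0096]
ee_rot: [0.985, -0.175, 0.0, -0.0]
force: [0.0, 0.2, -0.3]
opening: 1.001
gripper_force: 0.0
t 3.2 at [0.4931 0.2417 0.0096] yaw -20.13 zaxis [ 7.e-04  2.e-04 -1.e+00] shift [-0.0013 -0.0018  0.0026] twist -0.0023 F [ 0.   0.2 -0.3] q [ 0.25  0.5   1.79 -0.    0.85  2.17] grip 0.0 1.0007346549138847
```

View pics/c2.png

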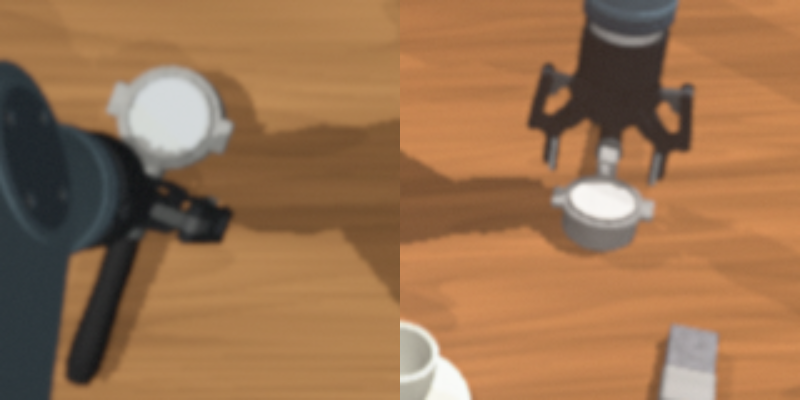

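The fingers straddle the neck at crop (608,155), and the portafilter hasn't moved. I'll make a small correction and close on it.

```bash
python3 -m jog '[{"dx":-0.001,"dy":-0.002,"dz":0.002,"twist":0,"claw":1},{"dx":-0.001,"dy":-0.002,"dz":0.002,"twist":0,"claw":0.6},{"dx":-0.001,"dy":-0.002,"dz":0.002,"twist":0,"claw":0.2},{"dx":-0.001,"dy":-0.002,"dz":0.002,"twist":0,"claw":-0.2},{"dx":-0.001,"dy":-0.002,"dz":0.002,"twist":0,"claw":-0.5},{"dx":-0.001,"dy":-0.002,"dz":0.002,"twist":0,"claw":-0.8},{"dx":-0.001,"dy":-0.002,"dz":0.002,"twist":0,"claw":-1},{"dx":-0.001,"dy":-0.002,"dz":0.002,"twist":0,"claw":-1}]' 80
python3 -m jog '[{"dx":0,"dy":0,"dz":0,"twist":0,"claw":-1},{"dx":0,"dy":0,"dz":0,"twist":0,"claw":-1},{"dx":0,"dy":0,"dz":0,"twist":0,"claw":-1},{"dx":0,"dy":0,"dz":0,"twist":0,"claw":-1},{"dx":0,"dy":0,"dz":-0.002,"twist":0,"claw":-1},{"dx":0,"dy":0,"dz":-0.005,"twist":0,"claw":-1},{"dx":0,"dy":0,"dz":-0.01,"twist":0,"claw":-1},{"dx":0,"dy":0,"dz":-0.015,"twist":0,"claw":-1}]' 100
python3 go.py .4925 .2439 .007 -20
python3 - <<'E'
from h import *
a,_=save('top','t3');b,_=save('scene','s3')
cv2.imwrite('pics/c3.png',np.hstack([cv2.resize(a[210:370,80:240,::-1],(400,400)),cv2.resize(b[170:330,360:520,::-1],(400,400))]))
print(read_state()['ft_torque'])
E
```

```text
time: 4.3
eef_pos: [0.493, 0.2444, 0.0077]
ee_rot: [0.985, -0.175, 0.0, -0.0]
force: [0.5, 3.4, 4.9]
opening: 0.196
gripper_force: 78.6
time: 5.3
eef_pos: [0.4922, 0.2437, 0.0223]
ee_rot: [0.985, -0.175, -0.0, 0.0]
force: [-0.7, -0.7, -6.3]
opening: 0.192
gripper_force: 97.6
t 5.3 at [0.4922 0.2437 0.0223] yaw -20.13 zaxis [-9.e-04 -4.e-04 -1.e+00] shift [ 0.0002 -0.0003  0.0153] twist -0.0022 F [-0.7 -0.7 -6.3] q [ 0.26  0.48  1.78 -0.    0.88  2.18] grip 97.6199734210968 0.1915783903288891
[ 0.00659438 -0.01630416 -0.00644983]
```

View pics/c3.png

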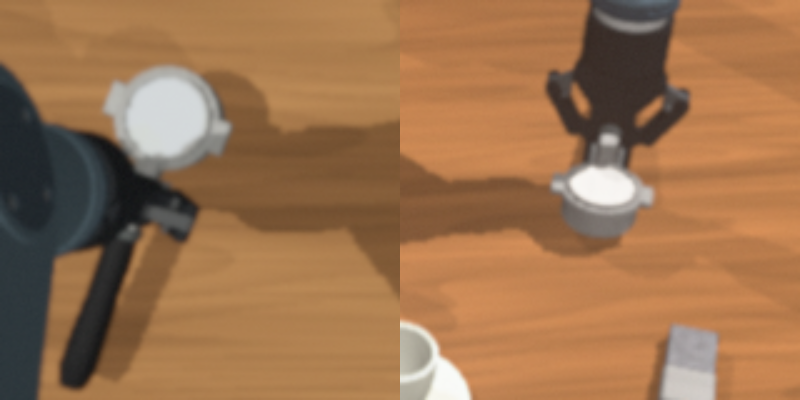

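It's lifted and level. The wrist reads 6.3 N with almost no moment, so the grip is at the balance point. Raising it to travel height.

```bash
python3 -m jog '[{"dx":0,"dy":0,"dz":-0.01,"twist":0,"claw":-1},{"dx":0,"dy":0,"dz":-0.03,"twist":0,"claw":-1},{"dx":0,"dy":0,"dz":-0.06,"twist":0,"claw":-1},{"dx":0,"dy":0,"dz":-0.09,"twist":0,"claw":-1},{"dx":0,"dy":0,"dz":-0.12,"twist":0,"claw":-1},{"dx":0,"dy":0,"dz":-0.145,"twist":0,"claw":-1},{"dx":0,"dy":0,"dz":-0.16,"twist":0,"claw":-1},{"dx":0,"dy":0,"dz":-0.17,"twist":0,"claw":-1}]'
python3 go.py .4396 -.2146 .19 11.6
```

```text
time: 6.4
eef_pos: [0.4924, 0.2439, 0.193]
ee_rot: [0.985, -0.175, 0.0, -0.0]
force: [0.8, -1.2, -6.4]
opening: 0.191
gripper_force: 97.9
t 6.4 at [0.4924 0.2439 0.193 ] yaw -20.12 zaxis [ 2.e-04  1.e-04 -1.e+00] shift [0.1082 0.4487 0.003 ] twist -0.5537 F [ 0.8 -1.2 -6.4] q [ 0.26  0.29  1.59 -0.    1.26  2.18] grip 97.85697340965271 0.1913542479837397
```

```bash
python3 -m jog '[{"dx":0.002,"dy":0.008,"dz":0,"twist":-0.01,"claw":-1},{"dx":0.007,"dy":0.029,"dz":0,"twist":-0.036,"claw":-1},{"dx":0.015,"dy":0.062,"dz":0,"twist":-0.076,"claw":-1},{"dx":0.024,"dy":0.1,"dz":0,"twist":-0.123,"claw":-1},{"dx":0.033,"dy":0.138,"dz":0,"twist":-0.17,"claw":-1},{"dx":0.041,"dy":0.171,"dz":0,"twist":-0.211,"claw":-1},{"dx":0.047,"dy":0.196,"dz":0,"twist":-0.242,"claw":-1},{"dx":0.05,"dy":0.208,"dz":0,"twist":-0.256,"claw":-1}]'
python3 go.py .4396 -.2146 .19 11.6
```

```text
time: 7.4
eef_pos: [0.4668, 0.0297, 0.1912]
ee_rot: [0.999, -0.048, -0.001, 0.0]
force: [0.7, 0.8, -6.7]
opening: 0.191
gripper_force: 98.3
t 7.4 at [0.4668 0.0297 0.1912] yaw -5.5 zaxis [-2.5e-03 -2.0e-04 -1.0e+00] shift [-0.0037  0.2458  0.0013] twist -0.2984 F [ 0.7  0.8 -6.7] q [-0.18  0.15  1.78 -0.    1.22  1.49] grip 98.29467415809631 0.19074975019405696
```

```bash
python3 -m jog '[{"dx":0,"dy":0.01,"dz":0,"twist":-0.012,"claw":-1},{"dx":-0.001,"dy":0.036,"dz":0,"twist":-0.044,"claw":-1},{"dx":-0.001,"dy":0.078,"dz":0,"twist":-0.094,"claw":-1},{"dx":-0.002,"dy":0.123,"dz":0,"twist":-0.149,"claw":-1},{"dx":-0.003,"dy":0.168,"dz":0,"twist":-0.204,"claw":-1},{"dx":-0.003,"dy":0.208,"dz":0,"twist":-0.252,"claw":-1},{"dx":-0.004,"dy":0.234,"dz":0,"twist":-0.285,"claw":-1},{"dx":-0.004,"dy":0.245,"dz":0,"twist":-0.298,"claw":-1}]'
python3 -m jog '[{"dx":0,"dy":0,"dz":0,"twist":0,"claw":-1},{"dx":0,"dy":0,"dz":0,"twist":0,"claw":-1},{"dx":0,"dy":0,"dz":0,"twist":0,"claw":-1},{"dx":0,"dy":0,"dz":0,"twist":0,"claw":-1},{"dx":0,"dy":0,"dz":0,"twist":0,"claw":-1},{"dx":0,"dy":0,"dz":0,"twist":0,"claw":-1},{"dx":0,"dy":0,"dz":0,"twist":0,"claw":-1},{"dx":0,"dy":0,"dz":0,"twist":0,"claw":-1}]'
python3 go.py .4396 -.2146 .157 11.6
python3 - <<'E'
from h import *
a,d=save('top','t4');b,_=save('scene','s4')
cv2.imwrite('pics/c4.png',np.hstack([cv2.resize(a[200:400,290:490,::-1],(400,400)),cv2.resize(b[120:320,150:350,::-1],(400,400))]))
E
```

```text
time: 8.4
eef_pos: [0.4401, -0.2132, 0.1917]
ee_rot: [0.995, 0.101, -0.0, -0.0]
force: [-0.1, 0.1, -6.8]
opening: 0.192
gripper_force: 98.5
time: 9.4
eef_pos: [0.4407, -0.2121, 0.1923]
ee_rot: [0.995, 0.101, 0.0, -0.0]
force: [0.6, -0.2, -7.2]
opening: 0.192
gripper_force: 98.5
t 9.4 at [ 0.4407 -0.2121  0.1923] yaw 11.61 zaxis [ 0.  0. -1.] shift [-0.0016  0.0022  0.0353] twist 0.0002 F [ 0.6 -0.2 -7.2] q [-0.68  0.18  1.74  0.    1.23  0.69] grip 98.51381063461304 0.19153164713254706
```

View pics/c4.png

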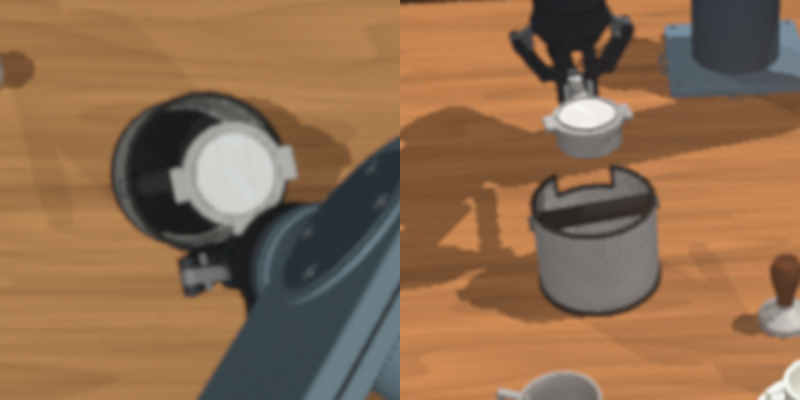

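The basket now hangs over the box, with its mesh disc at top crop (236,172) and scene crop (588,115). The notch is at crop (585,187), under the neck. I'll measure the disc in both views, and the ears for level, against the box.

```bash
cat > chk.py <<'E'
from h import *
import sys
tag,z=sys.argv[1],float(sys.argv[2])
V,U=np.mgrid[0:480,0:640];O=[]
for n,p,roi in(('top','t',(370,450,230,330)),('scene','s',(215,270,150,225))):
    f=np.load(f'pics/{p}{tag}.npz');hsv=cv2.cvtColor(f['im'],cv2.COLOR_RGB2HSV).astype(int)
    m=(U>roi[0])&(U<roi[1])&(V>roi[2])&(V<roi[3])&(hsv[...,1]<40)&(hsv[...,2]>195)
    k,l,st,c=cv2.connectedComponentsWithStats(m.astype(np.uint8));i=1+np.argmax(st[1:,4])
    cn=max(cv2.findContours((l==i).astype(np.uint8),0,1)[0],key=len);e=cv2.fitEllipse(cv2.convexHull(cn));print(n,st[i],e,onplane(n,e[0],z))
    q=l==i;uv=np.c_[U[q],V[q]];P=cloud(n,f['d'],uv);P=P[abs(P[:,2]-np.median(P[:,2]))<.01]
    A=np.c_[P[:,:2]-P[:,:2].mean(0),np.ones(len(P))];print(' z',P.mean(0),'slope deg',np.degrees(np.linalg.lstsq(A,P[:,2],rcond=None)[0][:2]))
    O.append(ray(n,e[0]))
(o1,d1),(o2,d2)=O;d1,d2=d1[0],d2[0];s=np.linalg.lstsq(np.c_[d1,-d2],o2-o1,rcond=None)[0];a,b=o1+s[0]*d1,o2+s[1]*d2;print('tri',(a+b)/2,np.linalg.norm(a-b))
E
python3 chk.py 4 .2213
python3 - <<'E'
from h import *
# box rim from scene: dark rim band points by depth
f=np.load('pics/s0.npz');V,U=np.mgrid[0:480,0:640];m=(U>205)&(U<290)&(V>190)&(V<280)&(f['d']>0);P=cloud('scene',f['d'],np.c_[U[m],V[m]])
k=(P[:,2]>.106)&(P[:,2]<.116);Q=P[k][:,:2]
from scipy.optimize import least_squares
g=least_squares(lambda g:np.hypot(*(Q-g).T)-.067,[.4945,-.203],loss='soft_l1',f_scale=.002).x;print('box scene',g,k.sum())
E
```

```text
top [ 389  267   37   39 1154] ((406.9217834472656, 286.30242919921875), (37.518409729003906, 39.083412170410156), 174.3260955810547) [[ 0.49398522 -0.20089283  0.2213    ]]
 z [ 0.49411976 -0.20149841  0.21933153] slope deg [ 0.08937242 -0.03878085]
scene [229 170  29  14 313] ((242.838623046875, 176.4097442626953), (13.797016143798828, 27.882665634155273), 87.16686248779297) [[ 0.49877043 -0.20293718  0.2213    ]]
 z [ 0.49471837 -0.2031172   0.2188792 ] slope deg [1.25282015 0.1605899 ]
tri [ 0.49390372 -0.20245048  0.21812607] 0.0015826543589032912
box scene [ 0.49716782 -0.20502288] 418
```

The disc is level to about 0.1° in the top view and sits within 2 mm of the box centre. I'll lower it 34.5 mm with a small correction and hold.

```bash
python3 -m jog '[{"dx":0,"dy":0.001,"dz":0.002,"twist":0,"claw":-1},{"dx":0.001,"dy":0.001,"dz":0.007,"twist":0,"claw":-1},{"dx":0.001,"dy":0.0015,"dz":0.014,"twist":0,"claw":-1},{"dx":0.001,"dy":0.0015,"dz":0.021,"twist":0,"claw":-1},{"dx":0.001,"dy":0.0015,"dz":0.027,"twist":0,"claw":-1},{"dx":0.001,"dy":0.0015,"dz":0.032,"twist":0,"claw":-1},{"dx":0.001,"dy":0.0015,"dz":0.034,"twist":0,"claw":-1},{"dx":0.001,"dy":0.0015,"dz":0.0345,"twist":0,"claw":-1}]'
python3 -m jog '[{"dx":0,"dy":0,"dz":0,"twist":0,"claw":-1},{"dx":0,"dy":0,"dz":0,"twist":0,"claw":-1},{"dx":0,"dy":0,"dz":0,"twist":0,"claw":-1},{"dx":0,"dy":0,"dz":0,"twist":0,"claw":-1},{"dx":0,"dy":0,"dz":0,"twist":0,"claw":-1},{"dx":0,"dy":0,"dz":0,"twist":0,"claw":-1},{"dx":0,"dy":0,"dz":0,"twist":0,"claw":-1},{"dx":0,"dy":0,"dz":0,"twist":0,"claw":-1}]'
python3 go.py .4396 -.2146 .157 11.6
python3 - <<'E'
from h import *
a,d=save('top','t5');b,_=save('scene','s5')
cv2.imwrite('pics/c5.png',np.hstack([cv2.resize(a[200:400,290:490,::-1],(400,400)),cv2.resize(b[120:320,150:350,::-1],(400,400))]))
E
python3 chk.py 5 .186
```

```text
time: 10.5
eef_pos: [0.442, -0.2133, 0.1578]
ee_rot: [0.995, 0.101, 0.0, 0.0]
force: [-0.1, -0.5, -5.9]
opening: 0.185
gripper_force: 98.5
time: 11.5
eef_pos: [0.4419, -0.2133, 0.1578]
ee_rot: [0.995, 0.101, -0.0, -0.0]
force: [0.6, -0.0, -5.8]
opening: 0.185
gripper_force: 98.5
t 11.5 at [ 0.4419 -0.2133  0.1578] yaw 11.62 zaxis [-0.  0. -1.] shift [-0.0025  0.0008  0.0008] twist 0.0003 F [ 0.6 -0.  -5.8] q [-0.68  0.22  1.78 -0.    1.14  0.69] grip 98.51875305175781 0.1846044337436564
top [ 385  267   36   37 1045] ((402.48046875, 285.2582702636719), (35.76279067993164, 36.804534912109375), 164.27984619140625) [[ 0.49537949 -0.20244782  0.186     ]]
 z [ 0.49541126 -0.20275857  0.18487841] slope deg [0.28230084 0.0121919 ]
scene [230 184  28  15 317] ((243.51649475097656, 190.87106323242188), (14.178606986999512, 27.455537796020508), 85.89620208740234) [[ 0.49862989 -0.20427184  0.186     ]]
 z [ 0.49569593 -0.20437507  0.18430777] slope deg [ 1.33713082 -0.27519871]
tri [ 0.49531028 -0.20374083  0.18366448] 0.001498197075945738
```

View pics/c5.png

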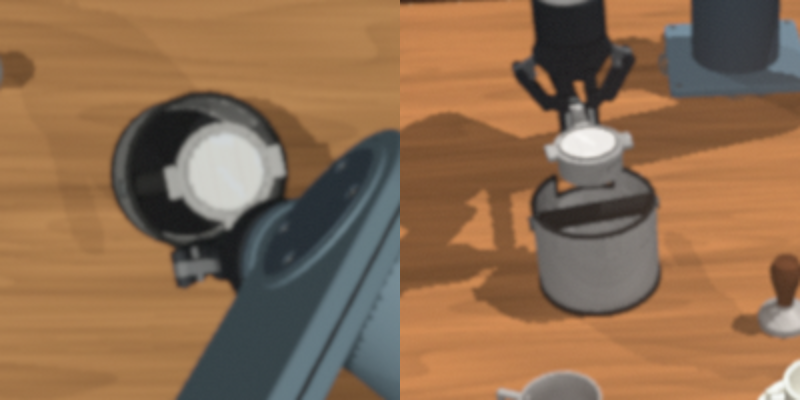

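The basket is centred over the mouth to within about 2 mm and level. Its underside is about 4 cm above the rim, with the neck and handle out over the notch. I'll check that it holds still, then hand in.

```bash
python3 -m jog '[{"dx":0,"dy":0,"dz":0,"twist":0,"claw":-1},{"dx":0,"dy":0,"dz":0,"twist":0,"claw":-1},{"dx":0,"dy":0,"dz":0,"twist":0,"claw":-1},{"dx":0,"dy":0,"dz":0,"twist":0,"claw":-1},{"dx":0,"dy":0,"dz":0,"twist":0,"claw":-1},{"dx":0,"dy":0,"dz":0,"twist":0,"claw":-1},{"dx":0,"dy":0,"dz":0,"twist":0,"claw":-1},{"dx":0,"dy":0,"dz":0,"twist":0,"claw":-1}]'
python3 - <<'E'
from h import *
save('top','t6');save('scene','s6');print(read_state()['ft_torque'],read_state()['opening'])
E
python3 chk.py 6 .186 | grep -E 'z|tri' && python3 -c "
from plant import *
print(finish_job())"
```

```text
time: 12.6
eef_pos: [0.442, -0.2133, 0.1578]
ee_rot: [0.995, 0.101, -0.0, -0.0]
force: [0.1, -0.0, -6.9]
opening: 0.193
gripper_force: 98.5
[-0.00312057  0.00974699  0.01030711] 0.19143597307250115
 z [ 0.49537766 -0.20279802  0.18489418] slope deg [0.31632504 0.0518023 ]
 z [ 0.49561275 -0.20454792  0.18420817] slope deg [1.27079044 0.56715756]
tri [ 0.49529345 -0.20381193  0.1836344 ] 0.0015125303666930078
the job is handed in; nothing more can be done
None
```

I handed the job in at about 12.7 s with the portafilter gripped by its neck and held level and still, the basket centred within about 2 mm and about 4 cm above the knock box mouth, and the handle out over the notch.

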